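# Crank up the lift, slide the funnel plate out over the beaker and hold it

### The arm

A 6-joint arm with a two-finger parallel gripper is mounted at the origin on a cart in front of the work surface, level with it; the furniture and walls round the work are solid. World frame = base frame: x ahead of the robot, y to its left, z up, the work surface at z = 0. Lengths are in mm, angles in rad, forces in N, time in s.
With the tool pointing down it reaches from about 350 to 875 mm from the base axis. Payload 4.2 kg.
Tool frame: the origin (TCP) lies on the centre line of the jaws, within the pads' length; the fingertips stand 25 mm ahead of it and the grasp point (between the pads) lies 6 mm ahead of it; z points along the fingers, y is the direction in which the jaws open and shut (so a half turn about z gives the same grasp; the last joint's range is limited). The gripper opens to 85 mm and grips with 20 to 120 N. Pads are 22 mm wide; open, the fingers measure 114 mm over their backs; the gripper's body (76 mm by 85 mm) begins 54 mm behind the grasp point. The pads swing forward as they close: fully open they stand 13 mm farther back than shut.
Start: joints at [-0.843, 0.385, 0.008, 0, -1.194, -0.259], TCP at [282.396, -557.541, 227.712] pointing down, gripper open.
Joint ranges: [-3.14, 3.14], [-1.21, 2.06], [-1.07, 1.41], [-3.16, 2.05], [-2.99, -0.16], [-3.1, 3.1]. Speed limits (rad/s): [2.79, 2.79, 3.14, 3.14, 3.14, 3.14].

### API

Orientations are given as a rotation vector (axis times angle).
In Python, from bench import robot, camera gives the robot as it stands.
- The arm moves only by the tool apply_moves, never from a script. Its argument "deltas" is a list that holds one entry, the list of rows, each a list of 7 numbers: the gripper's target within -1 to 1 (shut at 1, half-way at 0, fully open at -1), then the shift along the tool's x, y, z in m, then the turn, a rotation vector about the tool's x, y, z in degrees. A call has 1 to 12 rows; each row shifts and turns the commanded pose from where the row before left it, along the tool's axes as they then stand; what a row does not reach is not made up. A row lasts 1/12 s, in which the tool goes at most 41.7 mm and 7.16 degrees, less where a joint would pass 70% of its speed; a pose out of reach is approached as far as the arm can. A call is refused whole if a number of a shift passes 0.0417 or a number of a turn 7.16, either way. A call with a gripper value outside its range is refused whole. The fingers move at their own pace and stop on an object; "newtons" is the grip in N (left out, the last holds). Time passes only in rows, so rows that do not move let the fingers close. It gives the time, the measured TCP pose, the force and the opening at its end, in the units of the state.
- robot.get_obs(): the state, without advancing time (a new reading comes with each control period).
- camera(name): name is "scene" or "top" or "wrist"; returns a dict with "pixels" (384x512x3 uint8, blue, green, red), "range_z" (384x512 float32, mm along the optical axis (not along the pixel's ray), 0 where there is no reading), "camera_matrix" (3x3 intrinsics, pixels), "extrinsics" (4x4, takes a point from camera to world coordinates). Camera axes: x right, y up, looking along -z (the intrinsics and any distortion apply to the point x, -y, -z); pixel columns grow to the right and rows downward; lengths in mm; the calibration is good to about 2 mm. A picture is of the moment at which its call begins.
- robot.finish_job(): hands the job in, once; it reports no verdict.
The state is a dict: "t": time; "joints": joint angles; "joint_velocities": joint speeds; "tau": joint torques, N m; "position": TCP position; "tool_rot": TCP orientation; "force": force on the tool from outside, world axes, zero at the start; "torque": the same for the moment, N m; "gripper_width": finger opening in mm.
Only numpy, scipy, OpenCV 4.12 (cv2) and the standard library are available. Lean on these libraries where they do the work, as an engineer would, in place of code of your own. Each camera call takes 0.05 s, during which the arm holds its last target. There are 200 camera calls.

### The job

Powder is to be poured into the tall beaker, but the funnel's spout hangs lower than the beaker's rim: crank the lift up (clockwise seen from above raises it) until the spout clears the rim, then slide the funnel plate out over the beaker by its black handle until the red line across the plate is in line with the outer end of the lift's platform. The plate overbalances there, so finish while still holding it by the handle, lying flat on the platform with the funnel over the beaker, ready for me to pour. Leave the beaker where it stands and do not disturb the other things on the bench.

Things in the scene. Friction and masses are not known exactly. Their poses are not given: they have to be found in the camera images.
- crank_handle (a point): centre (half-way up) of the upright black hand grip on the crank of the lift: 18 mm in diameter, 45 mm tall, it revolves freely on its pin, so a gripper may hold it without turning along. It stands on a flat steel crank arm whose top lies 22.5 mm below this point, and moves on a level circle of radius 36 mm about crank_axis; its height never changes
- crank_axis (a point): point on the fixed upright axis of the crank, at about the height of the crank grip's centre; its axes are the lift's: z up, y the direction in which the plate slides out (from the handle end towards the beaker), x level, from the platform to the crank's column. The top of the column's head block lies 30 mm below this point; the head block is 62 mm (x) by 112 mm (y). The lift stands firmly on the bench and cannot be pushed
- crank (a joint): angle of the crank, rad; grows when it is turned clockwise seen from above, and the platform then rises 10 mm per full turn (2 pi). It stays where it is left; turning takes about 2 N at the grip. Starts between -1 and 0.6; upper stop at 25 (4 turns)
- edge (a point): middle of the outer end of the lift's platform, on its top face on which the plate lies; axes as crank_axis (y points outward, towards the beaker). It rises with the platform. The platform is 80 mm wide (x) and 130 mm long (y, ending here), dark steel, with an aluminium guide strip 5 mm high along each long side; the plate slides between the strips with 1.7 mm play a side. From here the crank axis lies 95 mm in x and -20 mm in y
- plate: loose aluminium funnel plate, 60 mm wide (x), 240 mm long (y) and 6 mm thick, about 0.42 kg, lying on the platform; origin at the centre of its underside, y along its length towards the funnel end, z up. A steel powder funnel 73 mm wide and 41 mm high above the plate is fixed in it at y = +97 mm. Once the plate is slid out its weight lies beyond the platform's end and it tips unless its tail is held down (about 3 N at the handle)
- plate_handle (a point): centre of the black upright handle block fixed on the plate's tail, at y = -97 mm on the plate: 13 mm thick (plate's x), 38 mm long (plate's y), from the plate's top face to 34 mm above it; this point is 17 mm above the plate's top face. Axes as the plate
- mark (a point): middle of the red line across the plate (its whole width), at y = -20 mm on the plate, at the height of the plate's underside; when it meets edge the plate overhangs by 140 mm. Starts 65 to 90 mm short of it
- spout (a point): centre of the lower end of the funnel's spout, 17 mm in diameter, 14 mm below the plate's underside; moves with the plate
- beaker: tall clear glass beaker, 57 mm in diameter, 101 mm tall to its rim, standing on the bench beyond the platform's outer end, where the funnel arrives when the red line meets the platform's end (to within 5 mm); origin at the centre of its underside. Not to be moved
- vial_a: capped glass vial, 41 mm in diameter, 75 mm tall, origin under its centre; bystander
- vial_b: another such vial; bystander
- vial_c: another such vial; bystander
- wide_beaker: wide glass beaker, 71 mm in diameter, 86 mm tall, origin under its centre; bystander
- tape: green roll of tape lying flat, 69 mm in diameter, 18 mm high; bystander
- tin: round tin, 59 mm in diameter, 30 mm high; bystander
- bench_timer: flat white bench timer, 66 x 64 x 18 mm; bystander

How it is judged:
By the outcome, as a careful person would: the job done as asked, in the order asked, and still so for the second after the job is handed in, while the arm keeps its last pose, push and grip.
It also fails if it takes over 59 s, if anything falls off the work surface, if the arm or the gripper's body presses on something with over 40 N, if the wrist force passes 120 N, or if a joint passes its speed limit or range.

## Working session

There is one attempt and no reset: what is moved stays moved. The work goes in short steps, Python scripts to look and compute and a tool call to move; the robot and the scene stay as the last step left them, time stands still between calls to the robot, and variables do not carry over. Pictures are saved under pics/ and viewed, about 8 in all and at most 12, crops included, and the job is handed in when it is done.

Besides the shell and the picture viewer there is one more tool, called after "Emit:" by a JSON object that holds its "fn" and its "kwargs". apply_moves: Moves the arm, as the interface text tells. Its arguments: {"type":"object","properties":{"deltas":{"type":"array"},"newtons":{"type":"number"}},"required":["deltas"]}

```bash
mkdir -p pics; ls
python3 - <<'E'
from bench import robot,camera
import cv2,numpy as np
o=robot.get_obs();print({k:np.round(v,3).tolist() for k,v in o.items()})
for n in("scene","top"):
    c=camera(n);cv2.imwrite(f"pics/{n}0.png",c["pixels"]);np.savez(f"{n}0.npz",**c)
    print(n,c["camera_matrix"].round(1).tolist(),c["extrinsics"].round(3).tolist(),[k for k in c])
E
```

```text
pics
{'t': 0.0, 'joints': [-0.843, 0.386, 0.007, -0.001, -1.194, -0.259], 'joint_velocities': [0.001, -0.001, 0.002, -0.0, 0.001, -0.001], 'tau': [0.0, -39.229, 18.841, 4.186, -0.005, -0.0], 'position': [282.145, -557.044, 226.646], 'tool_rot': [0.729, -3.055, -0.003], 'force': [0.603, -0.277, -0.727], 'torque': [-0.066, 0.058, -0.007], 'gripper_width': 85.342}
scene [[485.2, 0.0, 254.0], [0.0, 485.2, 189.0], [0.0, 0.0, 1.0]] [[-0.595, 0.516, -0.616, -353.092], [-0.804, -0.392, 0.447, 633.494], [-0.011, 0.762, 0.648, 1066.881], [0.0, 0.0, 0.0, 1.0]] ['pixels', 'range_z', 'camera_matrix', 'extrinsics']
top [[379.6, 0.0, 258.7], [0.0, 379.6, 194.6], [0.0, 0.0, 1.0]] [[-0.019, 0.984, -0.175, 368.735], [-1.0, -0.018, 0.006, 4.721], [0.003, 0.175, 0.985, 1045.245], [0.0, 0.0, 0.0, 1.0]] ['pixels', 'range_z', 'camera_matrix', 'extrinsics']
```

View pics/scene0.png

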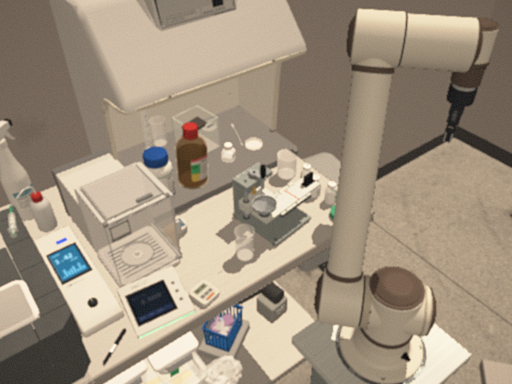

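View pics/top0.png

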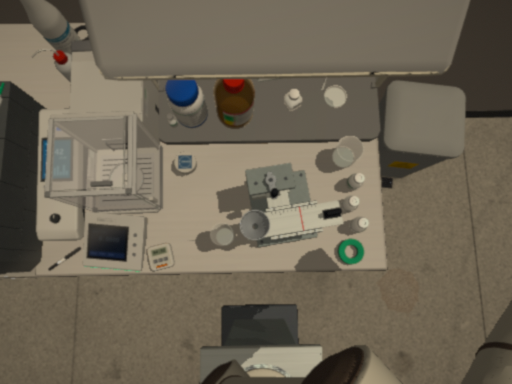

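The scene view shows the lift mid-bench at (270,200). In the top view the crank grip is near (274,192), the plate handle at (332,213), the red line at (302,218), the funnel at (254,225) and the beaker at (222,236). Next I'll enlarge these.

```bash
cat > h.py <<'E'
import numpy as np,cv2
def ray(c,u,v):
    K=c["camera_matrix"];d=np.array([(u-K[0,2])/K[0,0],-(v-K[1,2])/K[1,1],-1.])
    E=c["extrinsics"];return E[:3,3],E[:3,:3]@d
def onz(c,u,v,z):
    o,d=ray(c,u,v);return o+d*(z-o[2])/d[2]
def pt(c,u,v):
    o,d=ray(c,u,v);return o+d*c["range_z"][int(round(v)),int(round(u))]
def proj(c,p):
    E=c["extrinsics"];q=E[:3,:3].T@(np.asarray(p)-E[:3,3]);K=c["camera_matrix"]
    return K[0,0]*q[0]/-q[2]+K[0,2],K[1,1]*-q[1]/-q[2]+K[1,2]
E
python3 - <<'E'
import numpy as np,cv2
from h import *
t=np.load("top0.npz");s=np.load("scene0.npz")
a=cv2.resize(t["pixels"][140:270,200:400],None,fx=4,fy=4,interpolation=cv2.INTER_CUBIC)
cv2.imwrite("pics/t1.png",a)
b=cv2.resize(s["pixels"][130:270,200:360],None,fx=4,fy=4,interpolation=cv2.INTER_CUBIC)
cv2.imwrite("pics/s1.png",b)
for uv in [(274,192),(332,213),(302,218),(310,215),(290,210),(290,225),(254,225),(285,176),(270,178)]: print(uv,pt(t,*uv).round(1))
E
```

```text
(274, 192) [520.1 -34.6 222.8]
(332, 213) [ 481.3 -176.3  141.3]
(302, 218) [ 474.2 -107.7  109.3]
(310, 215) [ 481.9 -128.5  104.4]
(290, 210) [494.7 -78.6 109.3]
(290, 225) [457.7 -77.7 106.3]
(254, 225) [468.   12.2  16. ]
(285, 176) [569.3 -64.6 163. ]
(270, 178) [561.6 -28.2 178.5]
```

View pics/t1.png

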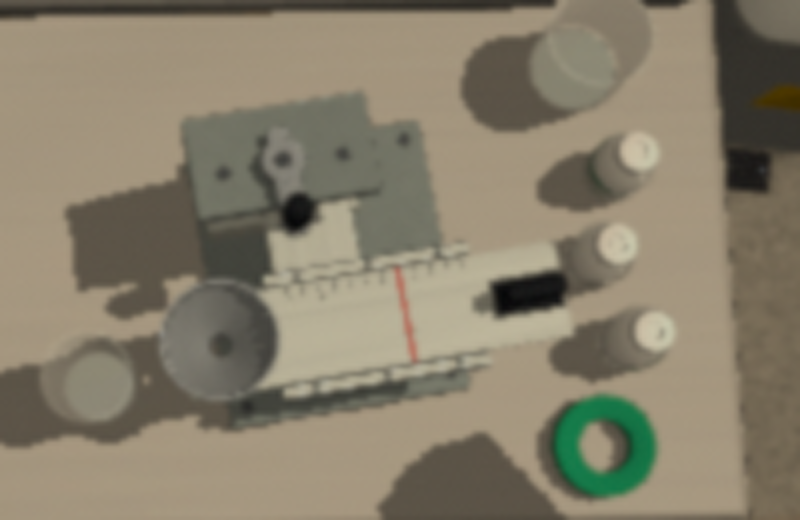

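View pics/s1.png

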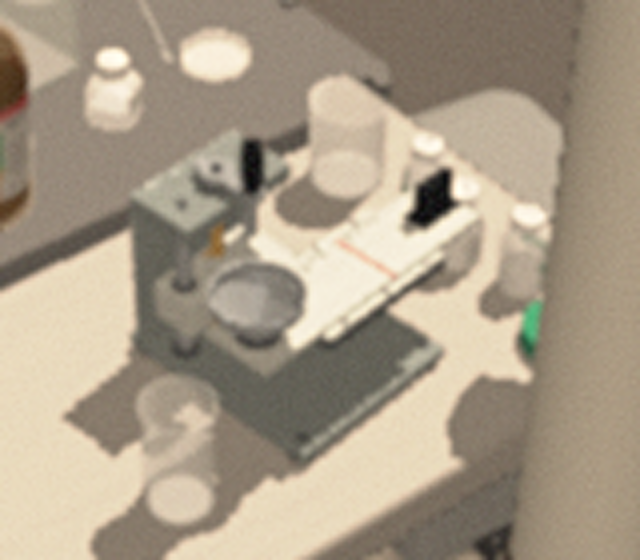

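The crops show the black grip top at top-view (274.5,192.5), the crank boss at (270.8,179.8), and red-line ends at (299.8,206.8) and (303.5,230). Three vials stand near the plate's tail. Next I'll measure them.

Run:
```python
import numpy as np,cv2
from h import *
t=np.load("top0.npz");s=np.load("scene0.npz")
def blob(c,m,x0,x1,y0,y1):
    z=np.zeros_like(m);z[y0:y1,x0:x1]=m[y0:y1,x0:x1]
    v,u=np.nonzero(z);return u,v
p=t["pixels"].astype(int);dark=p.max(2)<45
for n,b in dict(grip=(266,282,185,200),handle=(318,345,205,222)).items():
    u,v=blob(t,dark,*b);d=np.array([pt(t,a,c) for a,c in zip(u,v)])
    print(n,len(u),"uv",u.mean(),v.mean(),"z pct",np.percentile(d[:,2],[10,50,80,95]).round(1))
    top=d[d[:,2]>np.percentile(d[:,2],90)-12];print("  top mean",np.median(top,0).round(1),"n",len(top),"ext",top.min(0).round(),top.max(0).round())
    if n=="handle":
        r=cv2.minAreaRect(np.array([onz(t,a,c,141)[:2] for a,c in zip(u,v)],np.float32));print("  rect",r)
red=(p[...,2]>130)&(p[...,2]-p[...,1]>50)&(p[...,2]-p[...,0]>50)
u,v=blob(t,red,290,312,200,236);q=np.array([onz(t,a,c,107)[:2] for a,c in zip(u,v)]);dd=np.linalg.svd(q-q.mean(0))[2][0]
print("red",len(u),q.mean(0).round(1),np.degrees(np.arctan2(dd[1],dd[0]))%180)
# plate top & block plane heights
def med(u0,u1,v0,v1):
    return np.median([pt(t,a,c) for a in range(u0,u1) for c in range(v0,v1)],0).round(1)
print("plate top",med(305,318,212,224),med(282,296,212,226),"block",med(252,262,174,180),med(283,290,174,184))
print("boss",onz(t,270.75,179.75,178).round(1),pt(t,271,180).round(1),"arm",pt(t,272,186).round(1))
c4=lambda x,y,z:onz(t,200+x/4,140+y/4,z).round(1)
print("block corners",c4(183,119,168),c4(363,94,168),c4(382,190,168),c4(205,217,168))
print("funnel rim c",c4(219,340,148),"rim",pt(t,254,211).round(1),"beaker rim",c4(86,378,101), "base", c4(98,388,3))
print("strip outer ends: upper",c4(264,284,106),"lower",c4(284,394,106),"inner upper",c4(470,247,106),"lower",c4(492,358,106))
print("vial tops",c4(639,152,75),c4(616,244,75),c4(655,332,75),"hood",pt(t,270,70).round(),pt(t,270,30).round(),"bottle",pt(t,235,82).round())
```

```text
grip 48 uv 274.0 192.5 z pct [208.8 220.4 221.8 223. ]
  top mean [520.3 -34.9 220.8] n 40 ext [515. -42. 211.] [528. -28. 225.]
handle 119 uv 331.9075630252101 212.87394957983193 z pct [109.3 137.7 140.2 141.8]
  top mean [ 484.  -178.8  139.3] n 79 ext [ 477. -196.  129.] [ 491. -162.  143.]
  rect ((481.6854553222656, -176.56861877441406), (17.317792892456055, 40.815467834472656), 6.079894542694092)
red 25 [ 475.3 -105.3] 8.609916708449845
plate top [ 474.4 -130.2  106.7] [473.8 -74.5 106.8] block [568.9   3.3 164.1] [561.8 -66.7 164. ]
boss [557.5 -29.9 178. ] [556.5 -30.4 180.1] arm [543.7 -32.7 172.3]
block corners [585.1  28.5 168. ] [598.4 -78.9 168. ] [540.  -88.1 168. ] [525.7  16.3 168. ]
funnel rim c [455.2   9.5 148. ] rim [490.   10.7 137.7] beaker rim [437.7  92.5 101. ] base [437.9  93.4   3. ]
strip outer ends: upper [493.7 -19.  106. ] lower [425.3 -29.8 106. ] inner upper [ 514.7 -148.5  106. ] lower [ 445. -159.  106.]
vial tops [ 580.5 -267.1   75. ] [ 519.8 -248.3   75. ] [ 462.3 -269.7   75. ] hood [694. -23. 439.] [735. -22. 492.] bottle [764.  47. 258.]
```

```bash
cat >> h.py <<'E'
from scipy.spatial.transform import Rotation as Ro
def rows(p0,r0,p1,r1,n,g):
    """rows from pose to pose (mm, rotvec) straight line, n rows"""
    R=Ro.from_rotvec(r0);R1=Ro.from_rotvec(r1);st=(R.inv()*R1).as_rotvec(degrees=True)/n
    d=(np.array(p1)-p0)/n/1000;out=[]
    for i in range(n):
        out.append([g]+[round(float(x),4) for x in R.inv().apply(d)]+[round(float(x),2) for x in st]);R=R*Ro.from_rotvec(st,degrees=True)
    return out
def down(deg): # tool pointing down with tool y at world angle deg
    a=np.radians(deg);y=np.array([np.cos(a),np.sin(a),0]);z=np.array([0,0,-1.]);return Ro.from_matrix(np.c_[np.cross(y,z),y,z]).as_rotvec()
E
python3 - <<'E'
from h import *
p=[282.4,-557.5,262.7];r=down(116.8);print(r)
for x in rows(p,r,[520.5,-34.9,262.7],down(188.5),16,0): print(x)
E
```

```text
[ 0.72805751 -3.05606555 -0.        ]
[0, -0.028, 0.0224, -0.0, 0.0, 0.0, -4.48]
[0, -0.0297, 0.0202, -0.0, 0.0, 0.0, -4.48]
[0, -0.0312, 0.0178, -0.0, 0.0, 0.0, -4.48]
[0, -0.0325, 0.0153, -0.0, 0.0, 0.0, -4.48]
[0, -0.0336, 0.0127, -0.0, 0.0, 0.0, -4.48]
[0, -0.0345, 0.0101, -0.0, 0.0, 0.0, -4.48]
[0, -0.0351, 0.0074, -0.0, 0.0, 0.0, -4.48]
[0, -0.0356, 0.0046, -0.0, 0.0, 0.0, -4.48]
[0, -0.0358, 0.0018, -0.0, 0.0, 0.0, -4.48]
[0, -0.0359, -0.001, -0.0, 0.0, 0.0, -4.48]
[0, -0.0357, -0.0038, -0.0, 0.0, 0.0, -4.48]
[0, -0.0353, -0.0066, -0.0, 0.0, 0.0, -4.48]
[0, -0.0347, -0.0093, -0.0, 0.0, 0.0, -4.48]
[0, -0.0338, -0.012, -0.0, 0.0, 0.0, -4.48]
[0, -0.0328, -0.0146, -0.0, 0.0, 0.0, -4.48]
[0, -0.0315, -0.0171, -0.0, 0.0, 0.0, -4.48]
```

Emit:
{"fn": "apply_moves", "kwargs": {"deltas": [[[0,0,0,-0.035,0,0,0],[0,-0.028,0.0224,0,0,0,-4.48],[0,-0.0297,0.0202,0,0,0,-4.48],[0,-0.0312,0.0178,0,0,0,-4.48],[0,-0.0325,0.0153,0,0,0,-4.48],[0,-0.0336,0.0127,0,0,0,-4.48],[0,-0.0345,0.0101,0,0,0,-4.48],[0,-0.0351,0.0074,0,0,0,-4.48],[0,-0.0356,0.0046,0,0,0,-4.48],[0,-0.0358,0.0018,0,0,0,-4.48],[0,-0.0359,-0.001,0,0,0,-4.48],[0,-0.0357,-0.0038,0,0,0,-4.48]]], "newtons": 30}}

```text
t: 1.1
position: [445.9, -196.2, 262.5]
tool_rot: [1.942, -2.469, -0.001]
force: [-0.5, 0.0, -0.3]
gripper_width: 42.5
```

Emit:
{"fn": "apply_moves", "kwargs": {"deltas": [[[0,-0.0353,-0.0066,0,0,0,-4.48],[0,-0.0347,-0.0093,0,0,0,-4.48],[0,-0.0338,-0.012,0,0,0,-4.48],[0,-0.0328,-0.0146,0,0,0,-4.48],[0,-0.0315,-0.0171,0,0,0,-4.48],[0,0,0,0,0,0,0],[0,0,0,0,0,0,0]]]}}

```text
t: 1.68
position: [520.2, -33.0, 261.9]
tool_rot: [2.383, -2.046, -0.002]
force: [-0.2, -0.2, 0.4]
gripper_width: 42.5
```

Run:
```python
from bench import robot,camera
from h import *
c=camera("wrist");cv2.imwrite("pics/w1.png",c["pixels"]);np.savez("w1.npz",**c)
o=robot.get_obs();print(o["t"],o["position"],o["tool_rot"],o["joints"].round(3) if hasattr(o["joints"],"round") else o["joints"],o["gripper_width"],down(188.5))
```

```text
1.7333 [519.72261438 -34.07130611 262.06200234] [ 2.38066733e+00 -2.04805253e+00 -1.75523385e-03] [ 0.246  0.183 -0.187 -0.    -1.202 -0.096] 42.76933123114276 [ 2.37996059 -2.05070524  0.        ]
```

View pics/w1.png

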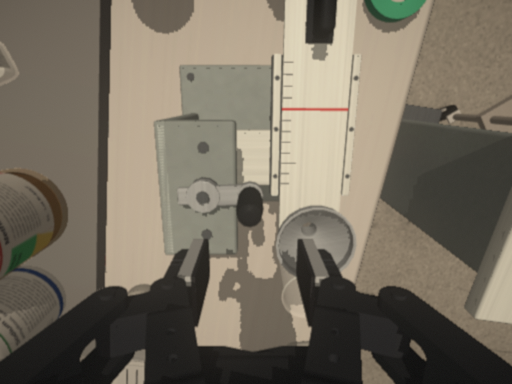

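The wrist view shows the boss at (203,197), the grip top near (250,212) and the red line from (282,108) to (349,108). The strips' outer ends are at (276,195) and (347,194), and the funnel is at (314,242).

Run:
```python
from h import *
c=np.load("w1.npz");p=c["pixels"].astype(int)
dark=(p.max(2)<50)
def cl(x0,x1,y0,y1,zlo,zhi):
    P=np.array([pt(c,u,v) for u in range(x0,x1) for v in range(y0,y1) if dark[v,u]]);P=P[(P[:,2]>zlo)&(P[:,2]<zhi)];return P
g=cl(232,268,180,232,150,240);print("grip z",np.percentile(g[:,2],[5,50,90,97]).round(1));t=g[g[:,2]>np.percentile(g[:,2],95)-5]
print("grip top centre",((t.max(0)+t.min(0))/2).round(1),t.mean(0).round(1),np.ptp(t,axis=0).round(1))
h=cl(300,345,0,48,100,160);t=h[h[:,2]>np.percentile(h[:,2],95)-4];print("handle top",t.mean(0).round(1),np.ptp(t,axis=0).round(1))
print("boss",pt(c,203,197).round(1),"block",pt(c,203,147).round(1),"arm",pt(c,228,192).round(1))
red=(p[...,2]-p[...,1]>50)&(p[...,2]-p[...,0]>50)&(p[...,2]>110)
red[:, :270]=0;red[:,360:]=0;red[:90]=0;red[125:]=0
v,u=np.nonzero(red);q=np.array([pt(c,a,b) for a,b in zip(u,v)]);z=np.median(q[:,2]);q=np.array([onz(c,a,b,z) for a,b in zip(u,v)])[:,:2]
d=np.linalg.svd(q-q.mean(0))[2][0];print("red",((q.max(0)+q.min(0))/2).round(1),q.mean(0).round(1),z.round(1),np.degrees(np.arctan2(d[1],d[0]))%180)
for n,a in dict(sL0=(276,195),sR0=(347,194),sL1=(279,55),sR1=(359,55)).items(): print(n,onz(c,*a,z-1).round(1))
print("blk z",np.median([pt(c,u,v)[2] for u in range(180,225) for v in range(128,170)]))
f=[pt(c,u,v) for u in range(270,360) for v in range(200,285)];f=np.array(f);f=f[(f[:,2]>z+30)&(f[:,2]<z+50)]
print("funnel rim z",np.percentile(f[:,2],[50,90]),((f.max(0)+f.min(0))/2).round(1))
```

```text
grip z [191.5 213.6 220.4 220.8]
grip top centre [523.  -36.8 218.7] [523.9 -35.3 219.3] [15.  14.6  6.2]
handle top [ 484.9 -174.1  138.9] [13.3 22.1  5.4]
boss [557.1 -30.3 178.6] block [563.  -65.3 164.1] arm [539.2 -35.8 174.4]
red [ 473.6 -105.7] [ 473.6 -105.7] 105.9 8.727417901306268
sL0 [494.2 -19.3 104.9]
sR0 [424.8 -30.9 104.9]
sL1 [ 513.7 -145.8  104.9]
sR1 [ 444.4 -156.4  104.9]
blk z 162.70838753331432
funnel rim z [145.42430031 147.07482025] [455.9   8.2 142.3]
```

Emit:
{"fn": "apply_moves", "kwargs": {"deltas": [[[0,0.0009,-0.0006,0.017,0,0,0],[0,0,0,0.017,0,0,0],[0,0,0,0.0167,0,0,0],[0,0,0,0,0,0,0],[1,0,0,0,0,0,0],[1,0,0,0,0,0,0],[1,0,0,0,0,0,0],[1,0,0,0,0,0,0],[1,0,0,0,0,0,0],[1,0,0,0,0,0,0]]], "newtons": 40}}

```text
t: 2.57
position: [522.3, -35.6, 213.4]
tool_rot: [-2.379, 2.048, -0.006]
force: [5.0, -0.9, 1.8]
gripper_width: 12.6
```

Run:
```python
from h import *
# circle in tool axes: grip position angle a (world), clockwise; tool frame y at 188.5
th=np.radians(188.5);ty=np.array([np.cos(th),np.sin(th)]);tx=np.array([-ty[1],ty[0]])*1.0
n=20
P=[36*np.array([np.cos(th-2*np.pi*k/n),np.sin(th-2*np.pi*k/n)]) for k in range(n+1)]
for k in range(n): d=P[k+1]-P[k];print(k,round(d@tx,1),round(d@ty,1))
```

```text
0 -11.1 -1.8
1 -10.0 -5.1
2 -8.0 -8.0
3 -5.1 -10.0
4 -1.8 -11.1
5 1.8 -11.1
6 5.1 -10.0
7 8.0 -8.0
8 10.0 -5.1
9 11.1 -1.8
10 11.1 1.8
11 10.0 5.1
12 8.0 8.0
13 5.1 10.0
14 1.8 11.1
15 -1.8 11.1
16 -5.1 10.0
17 -8.0 8.0
18 -10.0 5.1
19 -11.1 1.8
```

Run:
```python
from bench import robot,camera
from h import *
c=camera("wrist");cv2.imwrite("pics/w2.png",c["pixels"]);np.savez("w2.npz",**c)
o=robot.get_obs();print(o["t"],o["position"],o["force"],o["gripper_width"])
```

```text
2.6167 [522.33573047 -35.56027595 213.40654352] [ 4.36594275 -1.89999108  1.17294287] 12.156301613965553
```

View pics/w2.png

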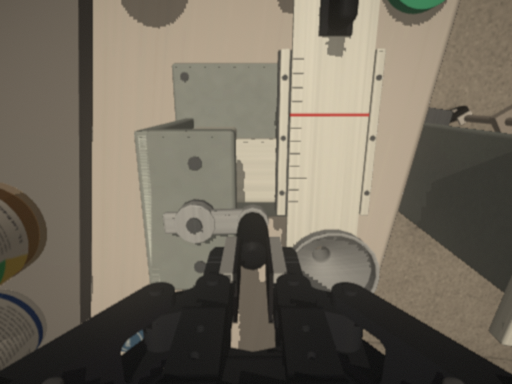

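The wrist view shows the grip's top at (252,265) and its base at (252,215), between the two fingertips near (232,240) and (272,245). I'll compare with the projected TCP line.

Run:
```python
from h import *
c=np.load("w2.npz")
for z in(221,213,207,188,176): print(z,np.round(proj(c,[521.8,-35.8,z]),0),"axis est",np.round(proj(c,[521.2,-35.7,z]),0))
p=c["pixels"].astype(int)
cv2.imwrite("pics/w2c.png",cv2.resize(np.clip(c["pixels"][190:340,170:340].astype(float)*2.2,0,255).astype(np.uint8),None,fx=4.5,fy=4,interpolation=cv2.INTER_CUBIC))
for v in range(212,300,6): print(v,[ (pt(c,u,v).round(0).astype(int).tolist() if c["range_z"][v,u]>0 else 0) for u in (226,244,252,260,278)])
```

```text
221 [253. 258.] axis est [255. 258.]
213 [253. 251.] axis est [255. 251.]
207 [253. 245.] axis est [255. 246.]
188 [253. 231.] axis est [254. 231.]
176 [253. 223.] axis est [254. 224.]
212 [[540, -40, 173], [529, -42, 174], [524, -44, 179], [519, -43, 174], [499, -21, 105]]
218 [[539, -36, 175], [528, -43, 187], [524, -45, 190], [519, -44, 188], [483, 23, -3]]
224 [[539, -32, 174], [528, -43, 198], [524, -44, 199], [519, -44, 197], [482, 31, -2]]
230 [[538, -29, 176], [528, -43, 205], [524, -45, 208], [520, -44, 205], [480, 38, -2]]
236 [0, [528, -42, 212], [524, -44, 214], [520, -44, 212], [479, 46, -2]]
242 [[536, -44, 225], [527, -42, 218], [524, -43, 219], [520, -43, 217], [512, -48, 225]]
248 [[535, -44, 232], [527, -40, 220], [523, -40, 220], [519, -41, 220], [513, -48, 231]]
254 [[535, -45, 238], [527, -37, 220], [523, -38, 222], [519, -38, 221], [513, -48, 237]]
260 [[534, -44, 242], [526, -34, 220], [522, -34, 220], [518, -35, 220], [513, -47, 242]]
266 [[534, -44, 246], [526, -30, 219], [522, -31, 220], [518, -30, 218], [514, -48, 247]]
272 [[534, -44, 252], [513, 101, 0], [503, 100, -2], [493, 98, -2], [514, -48, 253]]
278 [[533, -46, 258], [512, 110, -2], [502, 108, -1], [492, 107, -2], [515, -49, 258]]
284 [[533, -46, 262], [511, 119, -2], [501, 117, -2], [491, 115, -1], [515, -49, 262]]
290 [[533, -46, 266], [510, 128, -2], [500, 125, 0], [489, 124, -1], [515, -48, 265]]
296 [[532, -46, 269], [508, 137, -2], [498, 136, -3], [488, 133, -2], [516, -48, 269]]
```

View pics/w2c.png

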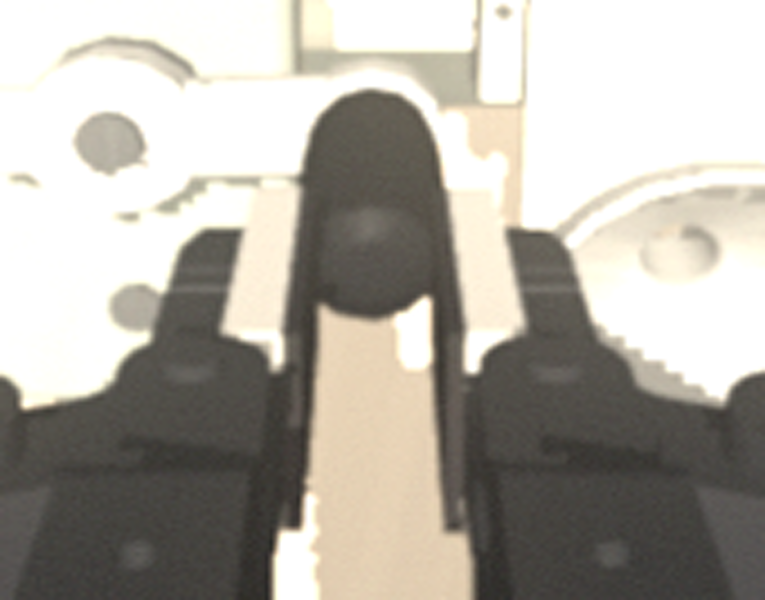

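The crop shows the grip standing squarely between the pads, so the hold is good. I'll crank the first half turn and watch the force.

Emit:
{"fn": "apply_moves", "kwargs": {"deltas": [[[1,-0.0111,-0.0028,0,0,0,0],[1,-0.01,-0.0051,0,0,0,0],[1,-0.008,-0.008,0,0,0,0],[1,-0.0051,-0.01,0,0,0,0],[1,-0.0018,-0.0111,0,0,0,0]]]}}

```text
t: 3.03
position: [551.0, 6.2, 213.2]
tool_rot: [2.38, -2.047, -0.002]
force: [-1.9, -3.6, 8.6]
gripper_width: 12.3
```

Emit:
{"fn": "apply_moves", "kwargs": {"deltas": [[[1,0.0018,-0.0111,0,0,0,0],[1,0.0051,-0.01,0,0,0,0],[1,0.008,-0.008,0,0,0,0],[1,0.01,-0.0051,0,0,0,0],[1,0.0111,-0.0018,0,0,0,0]]]}}

```text
t: 3.45
position: [593.8, -22.7, 213.3]
tool_rot: [-2.381, 2.046, 0.001]
force: [-2.7, 3.5, 8.5]
gripper_width: 12.2
```

Emit:
{"fn": "apply_moves", "kwargs": {"deltas": [[[1,0.0111,0.0018,0,0,0,0],[1,0.01,0.0051,0,0,0,0],[1,0.008,0.008,0,0,0,0],[1,0.0051,0.01,0,0,0,0],[1,0.0018,0.0111,0,0,0,0],[1,-0.0018,0.0111,0,0,0,0],[1,-0.0051,0.01,0,0,0,0],[1,-0.008,0.008,0,0,0,0],[1,-0.01,0.0051,0,0,0,0],[1,-0.0111,0.0018,0,0,0,0]]]}}

```text
t: 4.28
position: [522.1, -34.9, 213.3]
tool_rot: [-2.38, 2.048, -0.004]
force: [5.6, -3.6, 3.9]
gripper_width: 12.4
```

Emit:
{"fn": "apply_moves", "kwargs": {"deltas": [[[1,-0.0111,-0.0018,0,0,0,0],[1,-0.01,-0.0051,0,0,0,0],[1,-0.008,-0.008,0,0,0,0],[1,-0.0051,-0.01,0,0,0,0],[1,-0.0018,-0.0111,0,0,0,0],[1,0.0018,-0.0111,0,0,0,0],[1,0.0051,-0.01,0,0,0,0],[1,0.008,-0.008,0,0,0,0],[1,0.01,-0.0051,0,0,0,0],[1,0.0111,-0.0018,0,0,0,0]]]}}

```text
t: 5.12
position: [593.6, -22.4, 213.2]
tool_rot: [-2.381, 2.046, 0.001]
force: [-0.8, 4.0, 10.3]
gripper_width: 11.9
```

Emit:
{"fn": "apply_moves", "kwargs": {"deltas": [[[1,0.0111,0.0018,0,0,0,0],[1,0.01,0.0051,0,0,0,0],[1,0.008,0.008,0,0,0,0],[1,0.0051,0.01,0,0,0,0],[1,0.0018,0.0111,0,0,0,0],[1,-0.0018,0.0111,0,0,0,0],[1,-0.0051,0.01,0,0,0,0],[1,-0.008,0.008,0,0,0,0],[1,-0.01,0.0051,0,0,0,0],[1,-0.0111,0.0018,0,0,0,0]]]}}

```text
t: 5.95
position: [522.1, -34.7, 213.2]
tool_rot: [-2.38, 2.048, -0.004]
force: [5.6, -3.3, 4.1]
gripper_width: 12.2
```

Emit:
{"fn": "apply_moves", "kwargs": {"deltas": [[[1,-0.0111,-0.0018,0,0,0,0],[1,-0.01,-0.0051,0,0,0,0],[1,-0.008,-0.008,0,0,0,0],[1,-0.0051,-0.01,0,0,0,0],[1,-0.0018,-0.0111,0,0,0,0],[1,0.0018,-0.0111,0,0,0,0],[1,0.0051,-0.01,0,0,0,0],[1,0.008,-0.008,0,0,0,0],[1,0.01,-0.0051,0,0,0,0],[1,0.0111,-0.0018,0,0,0,0]]]}}

```text
t: 6.78
position: [593.7, -22.4, 213.2]
tool_rot: [-2.381, 2.046, 0.001]
force: [-0.5, 3.4, 9.4]
gripper_width: 12.2
```

Emit:
{"fn": "apply_moves", "kwargs": {"deltas": [[[0,0,0,0,0,0,0],[0,0,0,0,0,0,0],[0,0,0,0,0,0,0],[0,0,0,-0.03,0,0,0],[0,0,0,-0.03,0,0,0],[0,0.0231,0.0217,0,0,0,0],[0,0.0231,0.0217,0,0,0,0],[0,0.0231,0.0217,0,0,0,0],[0,0.0231,0.0217,0,0,0,0],[0,0.0231,0.0217,0,0,0,0],[0,0.0231,0.0217,0,0,0,0],[0,0,0,0,0,0,0]]]}}

```text
t: 7.78
position: [480.8, -182.9, 271.2]
tool_rot: [2.375, -2.053, -0.006]
force: [-0.6, 0.8, -1.1]
gripper_width: 43.1
```

Run:
```python
from bench import robot,camera
from h import *
c=camera("wrist");cv2.imwrite("pics/w3.png",c["pixels"]);np.savez("w3.npz",**c)
o=robot.get_obs();print(o["t"],o["position"],o["force"],o["gripper_width"],o["tool_rot"])
```

```text
7.8333 [ 482.3426921  -181.78697524  271.24702017] [0.06883493 0.01306566 0.29546014] 42.4625897966452 [ 2.37676631 -2.05273134 -0.00438003]
```

View pics/w3.png

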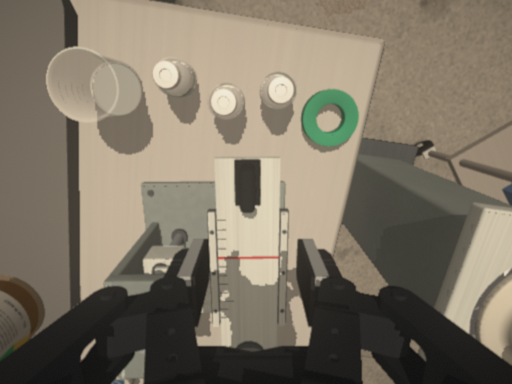

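The wrist view shows the handle at about (247,185), the red line at row 258 from column 218 to 278, and the vials clear beyond the plate's tail.

Run:
```python
from h import *
c=np.load("w3.npz");p=c["pixels"].astype(int)
dark=p.max(2)<50
P=np.array([pt(c,u,v) for u in range(225,270) for v in range(150,225) if dark[v,u]]);t=P[P[:,2]>np.percentile(P[:,2],95)-5];print("handle",np.percentile(P[:,2],[50,95]).round(1),((t.max(0)+t.min(0))/2).round(1),np.ptp(t,axis=0).round(1))
r=cv2.minAreaRect(t[:,:2].astype(np.float32));print(r)
pl=np.array([pt(c,u,v) for u in range(222,275) for v in range(225,250)]);print("plate",np.median(pl,0).round(1))
red=(p[...,2]-p[...,1]>50)&(p[...,2]-p[...,0]>50)&(p[...,2]>110);red[:,:205]=0;red[:,290:]=0;red[:245]=0;red[270:]=0
v,u=np.nonzero(red);z=np.median(pl[:,2]);q=np.array([onz(c,a,b,z) for a,b in zip(u,v)])[:,:2];print("red",q.mean(0).round(1))
m=q.mean(0);d=np.array([.151,-.988]);h=np.array([r[0][0],r[0][1]]);print("along",(h-m)@d)
```

```text
Traceback (most recent call last):
IndexError: too many indices for array: array is 1-dimensional, but 2 were indexed
```

Run:
```python
from h import *
c=np.load("w3.npz");p=c["pixels"].astype(int)
print(p[160:215:9,247].tolist(),c["range_z"][160:215:9,247])
dark=p.max(2)<75
P=np.array([pt(c,u,v) for u in range(225,270) for v in range(150,225) if dark[v,u]]);t=P[P[:,2]>np.percentile(P[:,2],95)-5];print("handle",len(P),np.percentile(P[:,2],[50,95]).round(1),((t.max(0)+t.min(0))/2).round(1),np.ptp(t,axis=0).round(1))
r=cv2.minAreaRect(t[:,:2].astype(np.float32));print(r)
pl=np.array([pt(c,u,v) for u in range(222,275) for v in range(225,250)]);print("plate",np.median(pl,0).round(1))
red=(p[...,2]-p[...,1]>40)&(p[...,2]-p[...,0]>40);red[:,:205]=0;red[:,290:]=0;red[:245]=0;red[270:]=0
v,u=np.nonzero(red);z=np.median(pl[:,2]);q=np.array([onz(c,a,b,z) for a,b in zip(u,v)])[:,:2];print("red",len(u),q.mean(0).round(1))
m=q.mean(0);d=np.array([.151,-.988]);h=np.array([r[0][0],r[0][1]]);print("along",(h-m)@d)
```

```text
[[61, 69, 73], [50, 56, 60], [52, 59, 62], [53, 59, 63], [52, 59, 61], [52, 58, 62], [112, 128, 134]] [285.428   260.36337 258.05853 259.6493  262.75122 265.46915 303.55493]
handle 1134 [162.1 165.3] [ 485.4 -210.   288.1] [ 16.1  89.8 255.6]
((489.17279052734375, -209.9632568359375), (12.687223434448242, 89.77133178710938), 8.135059356689453)
plate [ 476.4 -127.5  130.8]
red 159 [ 471.5 -106. ]
along 105.34687765933907
```

Run:
```python
from h import *
c=np.load("w3.npz");p=c["pixels"].astype(int);dark=p.max(2)<75
P=np.array([pt(c,u,v) for u in range(225,270) for v in range(150,225) if dark[v,u]]);t=P[(P[:,2]>161)&(P[:,2]<169)]
print(t.mean(0),cv2.minAreaRect(t[:,:2].astype(np.float32)))
```

```text
[ 485.24602337 -183.64505631  163.99230902] ((485.3191223144531, -182.9062042236328), (12.628859519958496, 35.0902214050293), 8.340582847595215)
```

Emit:
{"fn": "apply_moves", "kwargs": {"deltas": [[[0,0,0,0.025,0,0,0],[0,0,0,0.025,0,0,0],[0,0,0,0.02,0,0,0],[0,0,0,0,0,0,0],[0,0,0,0,0,0,0],[0,0,0,0,0,0,0]]]}}

```text
t: 8.33
position: [485.7, -180.5, 202.9]
tool_rot: [-2.382, 2.048, -0.002]
force: [-0.3, 0.2, -0.4]
gripper_width: 43.0
```

Emit:
{"fn": "apply_moves", "kwargs": {"deltas": [[[0,0.0019,0.0008,0.015,0,0,0],[0,0,0,0.015,0,0,0],[0,0,0,0.011,0,0,0],[0,0,0,0,0,0,0],[1,0,0,0,0,0,0],[1,0,0,0,0,0,0],[1,0,0,0,0,0,0],[1,0,0,0,0,0,0],[1,0,0,0,0,0,0],[1,0,0,0,0,0,0]]], "newtons": 60}}

```text
t: 9.17
position: [485.0, -183.2, 162.5]
tool_rot: [-2.38, 2.049, -0.004]
force: [-1.2, 1.5, 6.2]
gripper_width: 0.2
```

Run:
```python
from bench import robot,camera
from h import *
c=camera("wrist");np.savez("w4.npz",**c)
o=robot.get_obs();print(o["t"],o["position"],o["force"],o["gripper_width"],o["tool_rot"])
cv2.imwrite("pics/w4c.png",cv2.resize(np.clip(c["pixels"][150:340,160:350].astype(float)*2,0,255).astype(np.uint8),None,fx=3,fy=3,interpolation=cv2.INTER_CUBIC))
```

```text
9.2167 [ 485.01360449 -183.15554774  162.4727684 ] [-1.18509036  0.66664032  5.74167817] 0.15515460523420627 [-2.38035083  2.04864681 -0.00355203]
```

View pics/w4c.png

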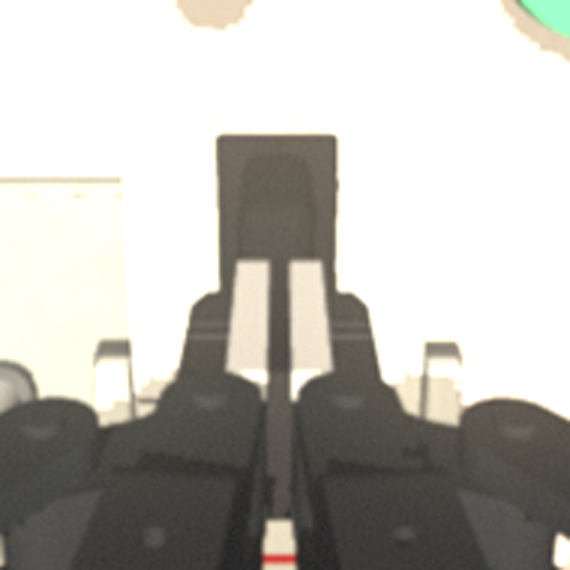

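The crop shows the dark handle block (218–337) with the pads nearly shut over it, at a reading of 0.2 mm. I don't trust that as a grasp, so I'll check depths.

Run:
```python
from h import *
c=np.load("w4.npz")
for z in(170,165,156,137,131): print(z,np.round(proj(c,[485,-183,z])))
for v in range(192,300,6): print(v,[ (pt(c,u,v).round(0).astype(int).tolist() if c["range_z"][v,u]>0 else 0) for u in (228,236,242,252,262,268,276)])
```

```text
170 [252. 259.]
165 [252. 254.]
156 [252. 246.]
137 [252. 231.]
131 [252. 227.]
192 [[502, -202, 130], [498, -203, 131], [494, -204, 131], [489, -205, 131], [483, -205, 130], [480, -206, 132], [475, -206, 129]]
198 [[502, -199, 131], [497, -200, 133], [494, -201, 133], [488, -202, 134], [482, -203, 134], [479, -203, 133], [474, -203, 131]]
204 [[501, -195, 130], [497, -197, 133], [493, -198, 135], [488, -200, 140], [482, -199, 133], [478, -200, 133], [473, -199, 130]]
210 [[501, -192, 131], [496, -193, 134], [493, -199, 149], [488, -201, 150], [482, -199, 145], [478, -196, 133], [473, -196, 130]]
216 [[500, -188, 131], [496, -190, 134], [493, -199, 157], [488, -201, 159], [483, -200, 157], [477, -192, 133], [472, -192, 131]]
222 [[500, -185, 132], [495, -185, 132], [492, -198, 163], [488, -200, 165], [483, -199, 162], [477, -189, 134], [472, -188, 131]]
228 [[499, -180, 130], [495, -182, 133], [492, -195, 163], [487, -196, 165], [482, -197, 164], [476, -185, 134], [471, -184, 130]]
234 [[499, -176, 130], [494, -179, 134], [491, -193, 165], [487, -193, 165], [482, -194, 164], [475, -1
[... 637 characters left out ...]
94, 194], [480, -194, 193], [476, -191, 188]]
270 [[496, -188, 192], [493, -193, 200], [490, -193, 199], [487, -194, 199], [483, -194, 200], [481, -194, 199], [477, -191, 193]]
276 [[495, -195, 208], [492, -193, 205], [490, -194, 205], [487, -194, 204], [483, -193, 202], [481, -195, 205], [479, -198, 209]]
282 [[495, -195, 211], [492, -194, 210], [490, -194, 210], [486, -191, 203], [483, -195, 209], [481, -195, 209], [479, -197, 211]]
288 [[495, -194, 213], [492, -194, 213], [490, -194, 213], [486, -188, 203], [483, -195, 213], [481, -195, 213], [478, -195, 212]]
294 [[494, -194, 217], [492, -194, 217], [490, -194, 217], [485, -185, 202], [483, -195, 217], [482, -196, 217], [479, -196, 216]]
```

Run:
```python
from h import *
for n,tcp in(("w2",[522.3,-35.6,213.4]),("w4",[485,-183.2,162.5]),("w3",[485.2,-181.5,271.5]),("w1",[520.2,-34.5,262])):
    c=np.load(n+".npz");E=c["extrinsics"];print(n,"cam-tcp",(E[:3,3]-tcp).round(1),"look",-E[:3,2].round(2))
    p=c["pixels"]
    R=Ro.from_rotvec(down(188.5)).as_matrix()
    for v in range(225,300,5):
        r=[]
        for u in range(215,295,3):
            if c["range_z"][v,u]>0:
                q=R.T@(pt(c,u,v)-tcp)
                if abs(q[1])<45 and q[2]<30 and abs(q[0])<20: r.append((u,*q.round(0).astype(int).tolist(),int(p[v,u].max())))
        if n in("w2","w4"):print(v,r[::2])
```

```text
w2 cam-tcp [ 10.1 -71.8 144.9] look [-0.04  0.28 -0.96]
225 [(239, 5, -8, 23, 47), (245, 8, -4, 14, 42), (251, 9, -1, 12, 42), (257, 8, 2, 14, 45), (263, 6, 6, 19, 44)]
230 [(239, 5, -7, 15, 39), (245, 8, -4, 7, 40), (251, 10, -1, 4, 41), (257, 9, 2, 7, 43), (263, 7, 6, 11, 44)]
235 [(236, 2, -9, 15, 59), (242, 8, -5, 2, 40), (248, 8, -2, 2, 41), (254, 9, 1, 0, 43), (260, 8, 4, 3, 41), (266, 5, 7, 8, 41)]
240 [(227, 11, -12, -10, 117), (233, 11, -9, -10, 118), (239, 11, -6, -11, 39), (245, 8, -4, -3, 39), (251, 8, -1, -4, 41), (257, 8, 2, -3, 41), (263, 7, 5, -1, 41), (269, 11, 8, -10, 71), (275, 11, 11, -10, 118)]
245 [(227, 11, -11, -15, 116), (233, 10, -9, -14, 116), (239, 10, -6, -13, 38), (245, 6, -3, -6, 44), (251, 6, -1, -6, 54), (257, 6, 2, -6, 48), (263, 6, 5, -5, 41), (269, 11, 8, -15, 55), (275, 10, 10, -15, 118)]
250 [(215, 6, -17, -12, 41), (221, 6, -14, -12, 41), (227, 11, -11, -20, 116), (233, 10, -8, -20, 118), (239, 8, -6, -14, 36), (245, 4, -3, -7, 44), (251, 4, -1, -7, 48), (257, 4, 2, -6, 44), (263, 3, 5, -5, 42), (269, 10, 7, -20, 41), (275, 11, 10, -21, 118), (2
[... 5681 characters left out ...]
3, 11, -6, -52, 40), (239, 12, -4, -52, 40), (245, 11, -2, -51, 37), (251, 4, 0, -41, 48), (257, 7, 2, -44, 42), (263, 12, 4, -52, 38), (269, 11, 6, -51, 38), (275, 11, 8, -51, 40), (281, 11, 10, -52, 41), (287, 12, 12, -52, 42), (293, 11, 14, -51, 44)]
295 [(215, 12, -12, -55, 39), (221, 11, -10, -54, 38), (227, 11, -8, -54, 38), (233, 12, -6, -55, 39), (239, 11, -4, -55, 36), (245, 10, -2, -53, 31), (251, 1, 0, -39, 46), (257, 6, 2, -46, 39), (263, 11, 4, -54, 37), (269, 11, 6, -54, 39), (275, 12, 7, -55, 40), (281, 12, 9, -55, 39), (287, 11, 11, -55, 40), (293, 12, 13, -55, 41)]
w3 cam-tcp [  6.6 -73.4 144.4] look [-0.05  0.28 -0.96]
w1 cam-tcp [ 11.1 -70.3 144.7] look [-0.05  0.28 -0.96]
```

Depth shows the fingertips standing about 5 mm *behind* the reported TCP, not 25 mm ahead of it. So they shut on top of the handle, which tallies with the 0.2 mm reading. The crank grip was held only by its tip but did turn (plate rose about 24 mm). I'll open and go down 29 mm.

Emit:
{"fn": "apply_moves", "kwargs": {"deltas": [[[0,0,0,-0.01,0,0,0],[0,0,0,0,0,0,0],[0,0,0,0,0,0,0],[0,0,0,0,0,0,0],[0,0,0,0,0,0,0],[0,0,0,0.01,0,0,0],[0,0,0,0.01,0,0,0],[0,0,0,0.01,0,0,0],[0,0,0,0.009,0,0,0],[0,0,0,0,0,0,0],[0,0,0,0,0,0,0]]]}}

```text
t: 10.13
position: [483.7, -183.0, 130.9]
tool_rot: [2.38, -2.049, -0.003]
force: [-0.7, -0.2, 0.4]
gripper_width: 42.4
```

Emit:
{"fn": "apply_moves", "kwargs": {"deltas": [[[1,0,0,0,0,0,0],[1,0,0,0,0,0,0],[1,0,0,0,0,0,0],[1,0,0,0,0,0,0],[1,0,0,0,0,0,0],[1,0,0,0,0,0,0],[1,0,0,0,0,0,0]]], "newtons": 60}}

```text
t: 10.72
position: [484.8, -183.1, 132.7]
tool_rot: [-2.38, 2.049, -0.002]
force: [0.8, 0.7, 3.5]
gripper_width: 12.0
```

Run:
```python
from bench import robot,camera
from h import *
c=camera("wrist");np.savez("w5.npz",**c)
o=robot.get_obs();print(o["t"],o["position"],o["force"],o["gripper_width"],o["tool_rot"])
t=camera("top");np.savez("t5.npz",**t)
a=cv2.resize(c["pixels"],None,fx=.78,fy=.78);b=cv2.resize(t["pixels"][140:270,200:400],None,fx=4,fy=4)[:,:400]
b=cv2.resize(t["pixels"][150:260,190:390],None,fx=2,fy=2,interpolation=cv2.INTER_CUBIC)
m=np.zeros((max(a.shape[0],b.shape[0]),a.shape[1]+b.shape[1],3),np.uint8);m[:a.shape[0],:a.shape[1]]=a;m[:b.shape[0],a.shape[1]:]=b
cv2.imwrite("pics/m5.png",np.clip(m.astype(float)*1.4,0,255).astype(np.uint8))
```

```text
10.7667 [ 484.79700301 -183.0580153   132.6596221 ] [0.33207328 0.39796654 3.7895631 ] 12.19485365221529 [-2.38030311e+00  2.04914216e+00 -2.15632496e-03]
```

View pics/m5.png

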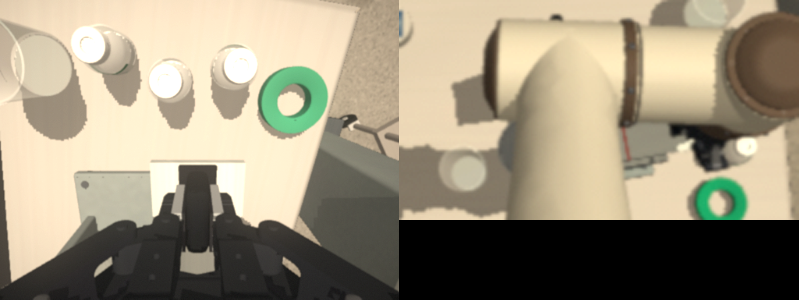

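The left panel shows the handle now held well between the pads, and the 12 mm reading fits its 13 mm. In the right panel the top view still sees the red line at (625,140). I'll slide 70 mm of the roughly 82 mm, then measure.

Emit:
{"fn": "apply_moves", "kwargs": {"deltas": [[[1,-0.004,0,0,0,0,0],[1,-0.006,0,0,0,0,0],[1,-0.008,0,0,0,0,0],[1,-0.008,0,0,0,0,0],[1,-0.008,0,0,0,0,0]]]}}

```text
t: 11.23
position: [479.5, -149.3, 132.6]
tool_rot: [2.381, -2.049, 0.003]
force: [0.2, -5.8, 4.4]
gripper_width: 12.1
```

Emit:
{"fn": "apply_moves", "kwargs": {"deltas": [[[1,-0.008,0,0,0,0,0],[1,-0.008,0,0,0,0,0],[1,-0.008,0,0,0,0,0],[1,-0.006,0,0,0,0,0],[1,-0.006,0,0,0,0,0],[1,0,0,0,0,0,0],[1,0,0,0,0,0,0]]]}}

```text
t: 11.82
position: [473.9, -112.7, 132.6]
tool_rot: [-2.381, 2.048, -0.001]
force: [-0.5, 1.3, 6.9]
gripper_width: 11.8
```

```bash
cat > look.py <<'E'
import sys
from bench import robot,camera
from h import *
k=sys.argv[1]
o=robot.get_obs();print(o["t"],np.round(o["position"],1),np.round(o["force"],1),o["gripper_width"],np.round(o["tool_rot"],3))
ims=[]
for n,w in(("top",(190,150,200,110)),("scene",(200,130,160,140)),("wrist",(0,0,512,384))):
    c=camera(n);np.savez(n+k+".npz",**c);p=c["pixels"].astype(int)
    red=(p[...,2]-p[...,1]>45)&(p[...,2]-p[...,0]>45)
    x,y,ww,hh=w;m=np.zeros_like(red);m[y:y+hh,x:x+ww]=red[y:y+hh,x:x+ww];v,u=np.nonzero(m)
    if n!="wrist" and len(u):
        q=np.array([onz(c,a,b,132)[:2] for a,b in zip(u,v)]);s=np.abs(q-np.median(q,0)).max(1)<40;q=q[s]
        l=q@np.array([-.151,.9885]);print(n,len(q),"red",q.mean(0).round(1),"along",np.median(l).round(1),"x' range",(q@np.array([.9885,.151])).min().round(1),(q@np.array([.9885,.151])).max().round(1))
    ims.append(cv2.resize(c["pixels"][y:y+hh,x:x+ww],(400,int(400*hh/ww)),interpolation=cv2.INTER_CUBIC))
print("edge along",np.array([459.7,-25.05])@np.array([-.151,.9885]))
H=np.zeros((600,800,3),np.uint8)
for im,(a,b) in zip(ims,((0,0),(0,400),(250,0))): h=min(im.shape[0],600-a);H[a:a+h,b:b+400]=im[:h]
cv2.imwrite("pics/look%s.png"%k,np.clip(H*1.3,0,255).astype(np.uint8))
E
python3 look.py 6
```

```text
11.8167 [ 473.9 -112.7  132.6] [-0.5  1.3  6.9] 11.84475993210583 [-2.381e+00  2.048e+00 -1.000e-03]
scene 18 red [765.7  23. ] along -92.4 x' range 754.8 766.7
edge along -94.176625
```

View pics/look6.png

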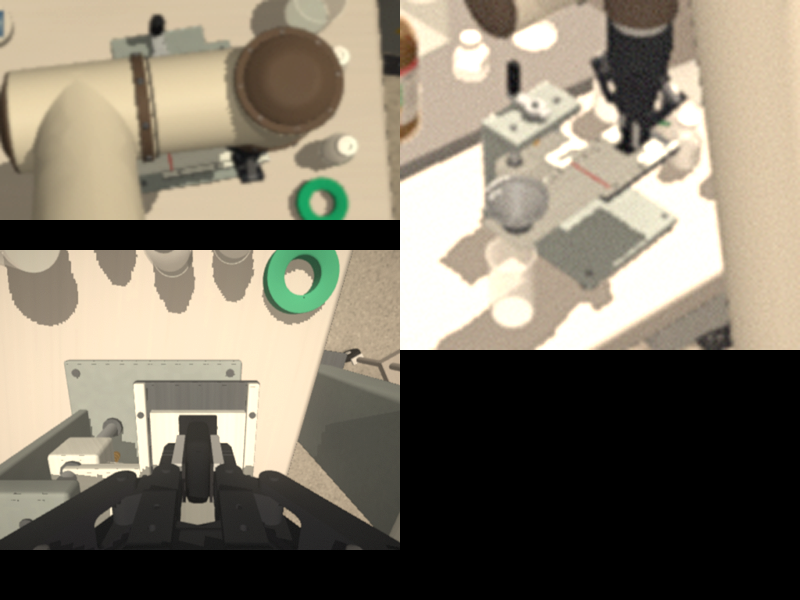

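The scene panel shows the funnel at the beaker and the red line at about (590,174). The top panel shows it at (170,160). In the wrist panel the plate's tail (row 412) is well inside the platform's inner end (row 381). I'll measure these with looser thresholds.

```bash
cat > meas.py <<'E'
import sys
from h import *
k=sys.argv[1];yd=np.array([-.151,.9885]);xd=np.array([.9885,.151])
for n,(x0,x1,y0,y1) in(("top",(262,290,222,240)),("scene",(262,292,188,212))):
    c=np.load(n+k+".npz");p=c["pixels"].astype(float);r=(p[...,2]/(p[...,1]+1));m=np.zeros(r.shape,bool);m[y0:y1,x0:x1]=(r>1.45)[y0:y1,x0:x1]
    v,u=np.nonzero(m)
    if len(u)<3: print(n,"none",r[y0:y1,x0:x1].max());continue
    q=np.array([onz(c,a,b,131)[:2] for a,b in zip(u,v)])
    print(n,len(u),"uv",u.mean(),v.mean(),"mean",q.mean(0).round(1),"along",np.median(q@yd).round(1),"x'",(q@xd).min().round(1),(q@xd).max().round(1))
# wrist: profile along lift y on x'=line beside handle, brightness
c=np.load("wrist"+k+".npz");p=c["pixels"].astype(int)
for xo in(-20,18):
    print("xo",xo)
    for z in(131,):
        s=[]
        for a in np.arange(-165,-110,1.5):
            P=np.array([459.7,-25.05])+yd*(a+0)+xd*xo
            u,v=np.round(proj(c,[P[0],P[1],z])).astype(int);s.append((float(a),v,int(p[v,u].sum()//3),pt(c,u,v)[2].round(0)))
        print(s)
E
python3 meas.py 6
```

```text
top none 1.4722222222222223
scene none 1.4205607476635513
xo -20
[(-165.0, np.int64(92), 180, np.float64(-3.0)), (-163.5, np.int64(95), 180, np.float64(-2.0)), (-162.0, np.int64(99), 181, np.float64(-1.0)), (-160.5, np.int64(102), 181, np.float64(-2.0)), (-159.0, np.int64(106), 181, np.float64(-2.0)), (-157.5, np.int64(109), 180, np.float64(-1.0)), (-156.0, np.int64(113), 179, np.float64(-1.0)), (-154.5, np.int64(116), 181, np.float64(-3.0)), (-153.0, np.int64(120), 181, np.float64(-0.0)), (-151.5, np.int64(123), 181, np.float64(-2.0)), (-150.0, np.int64(127), 180, np.float64(-2.0)), (-148.5, np.int64(130), 180, np.float64(-1.0)), (-147.0, np.int64(133), 181, np.float64(-0.0)), (-145.5, np.int64(137), 180, np.float64(-1.0)), (-144.0, np.int64(140), 147, np.float64(-1.0)), (-142.5, np.int64(143), 144, np.float64(14.0)), (-141.0, np.int64(146), 125, np.float64(15.0)), (-139.5, np.int64(150), 146, np.float64(16.0)), (-138.0, np.int64(153), 114, np.float64(15.0)), (-136.5, np.int64(156), 91, np.float64(17.0)), (-135.0, np.int64(159), 91, np.float64(16.0)), (-133.5, np.int64(163), 140, np
[... 1821 characters left out ...]
), 120, np.float64(15.0)), (-130.5, np.int64(169), 82, np.float64(123.0)), (-129.0, np.int64(172), 93, np.float64(125.0)), (-127.5, np.int64(175), 92, np.float64(125.0)), (-126.0, np.int64(178), 93, np.float64(124.0)), (-124.5, np.int64(181), 92, np.float64(124.0)), (-123.0, np.int64(184), 92, np.float64(124.0)), (-121.5, np.int64(187), 92, np.float64(125.0)), (-120.0, np.int64(190), 92, np.float64(125.0)), (-118.5, np.int64(193), 92, np.float64(124.0)), (-117.0, np.int64(196), 92, np.float64(125.0)), (-115.5, np.int64(199), 91, np.float64(125.0)), (-114.0, np.int64(202), 90, np.float64(125.0)), (-112.5, np.int64(205), 133, np.float64(125.0)), (-111.0, np.int64(208), 169, np.float64(130.0))]
```

```bash
cat > gap.py <<'E'
import sys
from h import *
c=np.load("wrist"+sys.argv[1]+".npz");p=c["pixels"].astype(float).mean(2);yd=np.array([-.151,.9885]);xd=np.array([.9885,.151]);e=np.array([459.7,-25.05])
for xo in(-25,-21,-18,17,20,24):
    a=np.arange(-140,-85,.25);q=[proj(c,[*(e+yd*t+xd*xo),125.]) for t in a]
    s=cv2.remap(p.astype(np.float32),np.float32([[x[0] for x in q]]),np.float32([[x[1] for x in q]]),1)[0]
    d=np.convolve(s,np.r_[np.ones(6),-np.ones(6)]/6,"same")  # + = rising
    i=np.argmin(d[:80]);j=80+np.argmax(d[80:])
    # plate tail top edge: on the z=131 plane
    o=np.linalg.norm
    P=onz(c,*q[j],131);yt=(P[:2]-e)@yd
    print(xo,"platform end",a[i],"step at z125",a[j],"at z131",yt.round(2))
E
python3 gap.py 6
python3 - <<'E'
import numpy as np
from h import *
c=np.load("wrist6.npz");p=c["pixels"].astype(int)
print([(v,p[v,215].mean().round()) for v in range(198,218)],[(v,p[v,215].mean().round()) for v in range(162,174)])
E
```

```text
-25 platform end -130.5 step at z125 -109.0 at z131 -111.06
-21 platform end -130.5 step at z125 -109.0 at z131 -111.06
-18 platform end -130.5 step at z125 -109.0 at z131 -111.06
17 platform end -130.5 step at z125 -109.0 at z131 -111.06
20 platform end -130.5 step at z125 -109.0 at z131 -111.06
24 platform end -130.5 step at z125 -109.0 at z131 -111.06
[(198, np.float64(91.0)), (199, np.float64(91.0)), (200, np.float64(91.0)), (201, np.float64(92.0)), (202, np.float64(90.0)), (203, np.float64(93.0)), (204, np.float64(110.0)), (205, np.float64(133.0)), (206, np.float64(143.0)), (207, np.float64(146.0)), (208, np.float64(168.0)), (209, np.float64(196.0)), (210, np.float64(203.0)), (211, np.float64(201.0)), (212, np.float64(202.0)), (213, np.float64(202.0)), (214, np.float64(202.0)), (215, np.float64(202.0)), (216, np.float64(203.0)), (217, np.float64(202.0))] [(162, np.float64(140.0)), (163, np.float64(141.0)), (164, np.float64(141.0)), (165, np.float64(138.0)), (166, np.float64(120.0)), (167, np.float64(84.0)), (168, np.float64(71.0)), (169, np.float64(82.0)), (170, np.float64(93.0)), (171, np.float64(94.0)), (172, np.float64(93.0)), (173, np.float64(93.0))]
```

The wrist profile puts the plate's tail 20 mm inside the platform's inner end, and the goal is 30 mm. So 10 mm remains.

Emit:
{"fn": "apply_moves", "kwargs": {"deltas": [[[1,-0.004,0,0,0,0,0],[1,-0.004,0,0,0,0,0],[1,-0.0022,0,0,0,0,0],[1,0,0,0,0,0,0],[1,0,0,0,0,0,0],[1,0,0,0,0,0,0]]]}}

```text
t: 12.47
position: [472.6, -103.3, 132.6]
tool_rot: [-2.381, 2.048, -0.002]
force: [0.2, -1.1, 6.7]
gripper_width: 11.9
```

```bash
python3 look.py 7; python3 gap.py 7
python3 - <<'E'
from h import *
c=np.load("wrist7.npz");p=c["pixels"].astype(int);e=np.array([459.7,-25.05]);yd=np.array([-.151,.9885])
u=215
g=p[:,u].mean(1);print([(v,int(g[v])) for v in range(162,176)],[(v,int(g[v])) for v in range(205,240)])
for v in range(186,236,4): P=pt(c,u,v);print(v,P.round(1),((onz(c,u,v,125)[:2]-e)@yd).round(1),((onz(c,u,v,131)[:2]-e)@yd).round(1))
t=np.load("top7.npz")
c4=lambda n,x,y:None
H=[]
for n,(x,y,w,h) in(("top",(235,205,80,45)),("scene",(215,160,90,70))):
    q=np.load(n+"7.npz")["pixels"][y:y+h,x:x+w];q=cv2.resize(q,(800,int(800*h/w)),interpolation=cv2.INTER_CUBIC)
    H.append(cv2.resize(q,(520,int(520*h/w))))
m=np.vstack(H);m=cv2.resize(m,None,fx=min(1,598/m.shape[0]),fy=min(1,598/m.shape[0]));cv2.imwrite("pics/f7.png",np.clip(m*1.4,0,255).astype(np.uint8))
E
```

```text
12.4667 [ 472.6 -103.3  132.6] [ 0.2 -1.1  6.7] 11.894251286468524 [-2.381e+00  2.048e+00 -2.000e-03]
scene 17 red [766.1  22.8] along -93.6 x' range 755.3 766.7
edge along -94.176625
-25 platform end -130.0 step at z125 -99.5 at z131 -101.55
-21 platform end -132.75 step at z125 -99.5 at z131 -101.55
-18 platform end -133.25 step at z125 -99.5 at z131 -101.55
17 platform end -130.0 step at z125 -99.5 at z131 -101.55
20 platform end -130.0 step at z125 -99.5 at z131 -101.55
24 platform end -130.0 step at z125 -99.25 at z131 -101.31
[(162, 93), (163, 93), (164, 94), (165, 93), (166, 93), (167, 92), (168, 93), (169, 93), (170, 92), (171, 93), (172, 92), (173, 91), (174, 93), (175, 92)] [(205, 136), (206, 144), (207, 147), (208, 170), (209, 198), (210, 205), (211, 204), (212, 204), (213, 204), (214, 204), (215, 204), (216, 204), (217, 204), (218, 204), (219, 203), (220, 205), (221, 204), (222, 204), (223, 204), (224, 204), (225, 204), (226, 204), (227, 204), (228, 205), (229, 204), (230, 205), (231, 205), (232, 205), (233, 205), (234, 205), (235, 204), (236, 205), (237, 205), (238, 205), (239, 205)]
186 [ 495.7 -131.8  124.5] -111.1 -112.7
190 [ 495.4 -129.8  124.9] -109.0 -110.7
194 [ 495.2 -127.6  124.3] -106.9 -108.7
198 [ 494.9 -125.9  125.5] -104.8 -106.7
202 [ 494.7 -123.5  124.6] -102.7 -104.7
206 [ 494.3 -122.   126.5] -100.6 -102.6
210 [ 493.7 -121.9  131.9] -98.5 -100.6
214 [ 493.5 -119.5  130.8] -96.3 -98.5
218 [ 493.3 -117.   129.9] -94.1 -96.4
222 [ 493.  -115.2  130.5] -91.9 -94.3
226 [ 492.8 -112.9  130.1] -89.7 -92.2
230 [ 492.5 -110.8  130.2] -87.5 -90.0
234 [ 492.2 -109.3  131.6] -85.3 -87.9
```

View pics/f7.png

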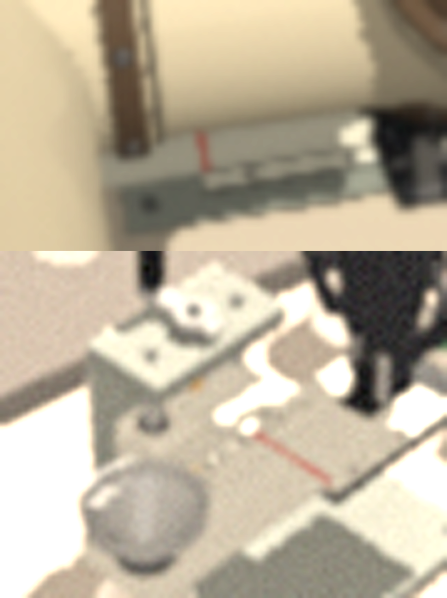

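The top and scene crops show the red line within 1–2 mm of the guide strips' outer end ((207,170) against (203,175)), with the funnel over the beaker. The tail reading says about 1.3 mm to go.

Emit:
{"fn": "apply_moves", "kwargs": {"deltas": [[[1,-0.0013,0,0,0,0,0],[1,0,0,0,0,0,0],[1,0,0,0,0,0,0],[1,0,0,0,0,0,0],[1,0,0,0,0,0,0],[1,0,0,0,0,0,0]]]}}

```text
t: 13.12
position: [472.4, -102.3, 132.7]
tool_rot: [-2.382, 2.049, -0.002]
force: [0.8, -2.3, 6.4]
gripper_width: 11.9
```

```bash
python3 look.py 8; python3 gap.py 8
python3 - <<'E'
from h import *
c=np.load("wrist8.npz");p=c["pixels"].astype(int);e=np.array([459.7,-25.05]);yd=np.array([-.151,.9885]);xd=np.array([.9885,.151])
u=215;g=p[:,u].mean(1)
for v in range(203,215): print(v,int(g[v]),((onz(c,u,v,125)[:2]-e)@yd).round(1),((onz(c,u,v,131)[:2]-e)@yd).round(1))
# red line vs outer strip end, top & scene; funnel / beaker
for n,(x0,x1,y0,y1) in(("top",(262,280,226,238)),("scene",(262,286,194,212))):
    c=np.load(n+"8.npz");q=c["pixels"].astype(float);r=q[...,2]/(q[...,1]+1)-1.12*q[...,1]/(q[...,0]+1)
    s=r[y0:y1,x0:x1];th=np.median(s)+.6*(s.max()-np.median(s));v,u=np.nonzero(s>th);u+=x0;v+=y0
    P=np.array([onz(c,a,b,131)[:2] for a,b in zip(u,v)])-e;print(n,len(u),"red along",np.median(P@yd).round(1),(P@yd).std().round(1),"x'",(P@xd).min().round(1),(P@xd).max().round(1))
# disturbance: change in top view outside arm, tape/vials
a=np.load("scene0.npz");b=np.load("scene8.npz")
for n,z in(("beaker",(225,265,215,270)),):
    x0,x1,y0,y1=z;print(n,np.abs(a["pixels"][y0:y1,x0:x1].astype(int)-b["pixels"][y0:y1,x0:x1]).mean().round(1))
E
```

```text
13.1167 [ 472.4 -102.3  132.7] [ 0.8 -2.3  6.4] 11.86901614294397 [-2.382e+00  2.049e+00 -2.000e-03]
scene 18 red [765.7  23. ] along -92.4 x' range 754.8 766.7
edge along -94.176625
-25 platform end -130.0 step at z125 -98.5 at z131 -100.55
-21 platform end -132.0 step at z125 -98.5 at z131 -100.55
-18 platform end -132.5 step at z125 -98.5 at z131 -100.55
17 platform end -130.0 step at z125 -98.5 at z131 -100.55
20 platform end -130.0 step at z125 -98.25 at z131 -100.31
24 platform end -130.0 step at z125 -98.25 at z131 -100.31
203 94 -101.2 -103.1
204 117 -100.6 -102.6
205 142 -100.1 -102.1
206 145 -99.6 -101.6
207 147 -99.1 -101.1
208 171 -98.5 -100.6
209 199 -98.0 -100.1
210 204 -97.4 -99.5
211 204 -96.9 -99.0
212 204 -96.4 -98.5
213 204 -95.8 -98.0
214 205 -95.3 -97.5
top 10 red along 0.1 1.0 x' -27.9 -13.3
scene 12 red along -0.2 1.1 x' -27.8 25.7
beaker 16.2
```

Run:
```python
from bench import robot
from h import *
c=np.load("scene8.npz");e=np.array([459.7,-25.05]);yd=np.array([-.151,.9885]);xd=np.array([.9885,.151])
for y in(-40,-15,20,45,70):
    z=[]
    for x in np.arange(-22,23,4):
        u,v=proj(c,[*(e+yd*y+xd*x),131.]);z.append(pt(c,u,v)[2])
    print(y,np.median(z).round(1))
f=e+yd*117;print("funnel expected",f.round(1),"beaker top-cam est 437.8,93")
print(robot.finish_job())
```

```text
-40 132.6
-15 129.6
20 132.3
45 132.2
70 134.6
funnel expected [442.   90.6] beaker top-cam est 437.8,93
the job is handed in; nothing more can be done
None
```

The funnel is over the beaker, and I handed the job in after about 13 s with the gripper still holding the plate handle down.

**What I did:** I turned the crank 2.5 turns clockwise. The plate rose about 25 mm, so the spout is about 10 mm above the beaker's rim. I then took the handle and slid the plate out about 82 mm.

**Last checks:**

| Check | Result |
|---|---|
| Red line against the platform's outer end | +0.1 mm in the top view, −0.2 mm in the scene view |
| Plate tail from that end (100 mm wanted) | about 100.4 mm |
| Plate level | top reads 130–135 mm along its length, flat within the depth noise (the highest reading is next to the funnel) |
| Grip | handle held at a 12 mm reading (it is 13 mm thick), about 6 N on the tool |
| Funnel against beaker centre | about 5 mm apart by estimate, at the edge of the stated 5 mm |

**What disagreed or went wrong:**
- **Fingertip position:** The fingertips were about 5 mm behind the reported tool point, not 25 mm ahead of it as described. I therefore held the crank only by the top of its grip.
- **First handle grasp:** For the same reason it shut on top of the handle, with about 6 N of force. I saw this, opened, went 29 mm lower and gripped it properly.
- **Beaker and bystanders:** I did not measure these again at the end, because the arm hid part of the top view. A crude image comparison around the beaker was inconclusive, since the funnel and its shadow now fall there. The later pictures showed nothing out of place.

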